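# Latch test of a repaired battery dock

## Robot

A 6-joint arm with a two-finger parallel gripper is mounted at the origin on the work surface. World frame = base frame: x ahead of the robot, y to its left, z up, the work surface at z = 0. Lengths are in m, angles in rad, forces in N, time in s.
With the tool pointing down it reaches from about 0.35 to 0.725 m from the base axis. Payload 4.3 kg.
Tool frame: the origin (TCP) lies between the finger pads; the fingertips stand tip_extent ahead of it and the grasp point (between the pads) lies 6 mm ahead of it (tip_extent is the distance from the TCP to the fingertips, in m); z points along the fingers, y is the line along which they close (so a half turn about z gives the same grasp; the last joint's range is limited). The gripper opens to 85 mm and grips with 20 to 120 N. Pads are 22 mm wide; open, the fingers measure 114 mm over their backs; the gripper's body (76 mm by 85 mm) begins 54 mm behind the grasp point. The pads swing forward as they close: fully open they stand 13 mm farther back than shut.
Start: joints at [-1.254, 0.377, 0.081, 1.274, 0, 1.46], TCP at [0.238, -0.523, 0.256] pointing down, gripper open.
Joint ranges: [-2.72, 2.72], [-0.84, 1.66], [-1.02, 1.22], [-1.77, 2.12], [-1.37, 1.28], [-3.14, 3.14]. Speed limits (rad/s): [2.57, 2.57, 3.14, 3.14, 3.14, 3.14].

## Interface

Orientations are given as a 3x3 rotation matrix whose columns are the frame's x, y, z axes.
In Python, from cell import * gives the robot as it stands.
- The arm moves only by the tool apply_moves, never from a script. Its argument "series" is text: rows parted by semicolons, each of 7 numbers parted by spaces: the shift along the tool's x, y, z in units of 60 mm (1.0 is 60 mm), then the turn, a rotation vector about the tool's x, y, z in units of 5 degrees (1.0 is 5 degrees), then the closure, from -1 (fully open) to 1 (shut). In form: dx dy dz wx wy wz jaw; .... A call has 1 to 8 rows; each row is the pose to reach, as a shift and turn from the pose commanded when the call began, along the tool's axes at that moment; what a row does not reach only later rows make up. A row lasts 1/8 s, in which the tool goes at most 62.5 mm and 10.7 degrees, less where a joint would pass 70% of its speed; a pose out of reach is approached as far as the arm can. A call with a gripper value outside its range is refused whole. The fingers move at their own pace and stop on an object; "force" is the grip in N (left out, the last holds). Time passes only in rows, so rows that repeat a pose let the fingers close. It gives the time, the measured TCP pose, the force, the opening and the grip force at its end, in the units of the state.
- get_obs(): the state, without advancing time (a new reading comes with each control period).
- grab_frame(name): name is "scene" or "top"; returns (picture, depth): 384x512x3 uint8, red, green, blue; 384x512 float32, m along the optical axis (not along the pixel's ray), 0 where there is no reading.
- get_calibration(name): a dict with "vertical_fov" (degrees; the focal length in pixels is half the picture's height over the tangent of half this angle, whatever the lens; pixels are square), "cx", "cy" (the principal point, pixels), "R" (3x3) and "t" (3): a world point X has camera coordinates R X + t. Camera axes: x right, y down, z forward; pixel columns grow to the right and rows downward; lengths in m; the calibration is good to about 2 mm. A picture is of the moment at which its call begins. get_calibration takes no time and is no camera call.
- job_done(): hands the job in; it is judged then, once.
Trained networks look in the newest picture that a camera, given by its name, has taken for a name from the list of things; names that differ only in an ending like _2 or _b are one class to them, and where a whole thing is asked for, a point or a joint stands for the part that bears it (a point fixed in the world has none). Each returns a list of dicts, best first, with "confidence" (0 to 1); they miss things now and then, are a little off and sometimes report something else, mostly with a low value. They report only what shows in the picture. A call takes as long as a camera call. They do not tell look-alikes from the thing itself.
- boxes_of(camera, query): "xyz" ([x, y, z] in m, in world coordinates, good to about 4 mm: the middle of the surface that is visible of it).
The state is a dict: "clock": time; "joint_positions": joint angles; "joint_vel": joint speeds; "joint_torque": joint torques, N m; "ee_pos": TCP position; "ee_rot": TCP orientation; "contact_force": force on the tool from outside, world axes, zero at the start; "torque": the same for the moment, N m; "gripper_width": finger opening in m; "grip_force": force on a finger pad.
Only numpy, scipy, OpenCV 4.12 (cv2) and the standard library are available. Lean on these libraries where they do the work, as an engineer would, in place of code of your own. Each camera call takes 0.05 s, during which the arm holds its last target. There are 200 camera calls.

## Task

Test the repaired battery dock: set the battery pack on the open end of the rail, slide it in gently until the spring catch clicks, and let go so that the catch alone holds it for a moment. Then gently press the release paddle beside the rail so that the pack springs loose, slide it back out and set it down upright, flat in the steel tray. Do not ram or force the pack in the dock, and leave the other things on the bench where they are.

Things in the scene. Friction and masses are not known exactly. Their poses are not given: they have to be found in the camera images.
- pack: Loose battery pack, about 0.3 kg: grey flange plate 80 (x) x 56 (y) x 8 mm, on it a black ribbed block 70 x 40 mm, 58 mm tall over all. Origin: centre of its underside, z up. Its +x end (brass contacts) goes into the dock first. Grip the block across its 40 mm (y), fingertips 23 mm or more above the underside to clear the dock's lips.
- dock: Fixed dock, 266 mm long. Origin on the bench under the rail's centre; +x = insertion. Bed 12 mm above the bench, x = -130 (open end) to 136 mm. At x = -20 to 95 mm walls 60 mm apart, with lips over the flange: gap under them 10 mm, 48 mm between them, tops 27 mm above the bench (turned up to 34 at the mouth, x = -35). Housing (52 mm tall) from x = 106. Limit 25 N on any part but the bed.
- landing (a point): Point on the bed's centre line, 80 mm before the dock's origin (dock x = -80 mm), 12 mm above the bench, axes as the dock's. With its origin here the pack rests on the open bed, its front edge just short of the lips, between low flared guides (22 mm above the bench). It can be set down and lifted off only here or further out.
- tooth (a point): Nominal foot of the catch tooth's upright face, on the bed at the dock's origin (x = 0). The tooth stands 6 mm out of the bed, with a ramp on the open side from x = -21 mm; the flange rides over it (up to about 6 N) and it springs up behind the flange: the click. Tooth, paddle and ejector sit on one carriage that is off by up to 12 mm either way along x, not measured: the depth must be felt.
- seat (a point): Nominal place of the seated pack's origin, on the bed at dock x = 40 mm (same unknown shift as the tooth). From 32 mm short of it a spring ejector pushes back, 3.5 N rising to 7 N; with friction the push takes 5 to 10 N before the click. About 2 mm past the click the ejector meets a hard stop. When the catch is pressed the ejector throws the pack back about 32 mm.
- paddle (a point): Nominal centre of the top of the release paddle, a ribbed black plate 66 (x) x 28 (y) mm on the dock's +y side, 68 mm from its centre line, top 32 mm above the bench (same shift as the tooth). Axes as the dock's. Pressed straight down it lowers the tooth: 1.5 to 3 N, some 5 N more while the pack leans on the tooth; travel 10 mm, tooth clear after 6 mm. Not over 30 N.
- tray: Fixed shallow steel tray, 150 (x) x 130 (y) x 22 mm outside, walls and floor 4 mm. Origin: centre of its underside; z up.
- oiler: Bystander: amber oil bottle, 38 mm across, 95 mm tall; origin at the centre of its underside.
- driver: Bystander: blue-handled screwdriver lying on the bench, 190 mm long; origin under its middle.
- jar: Bystander: small glass jar with a steel lid, 50 mm across, 60 mm tall; origin at the centre of its underside.
Not all that is in view belongs to the job. Of the things that look like the pack, take the one that is farthest to the robot's left at the start. Several things have the shape of the tray; the one meant has the colours described above.

How it is judged:
On the way, in this order (a step that is already met when the one before it is completed fails the run):
1. the pack sits in the rail, held by the catch alone, the fingers off it (x of pack in the frame of dock above 0.024 m and y of pack in the frame of dock between -0.005 and 0.005 m and z of pack in the frame of dock below 0.016 m and contact force between the fingers and pack below 0.1 N), for 0.5 s.
2. the catch pressed down, the pack has sprung back along the rail, not pulled by the fingers (x of pack in the frame of dock between -0.02 and 0.024 m and y of pack in the frame of dock between -0.005 and 0.005 m and z of pack in the frame of dock below 0.016 m and contact force between the fingers and pack below 0.1 N), for 0.1 s.
At the end, for the whole second after the job is handed in: The pack stands upright (within 0.06 rad) and flat on the tray's floor (origin 1 to 8 mm above the tray's underside, within 70 mm in x and 60 mm in y of the tray's centre, in the tray's frame), at rest (under 0.02 m/s) (x of pack in the frame of tray between -0.07 and 0.07 m and y of pack in the frame of tray between -0.06 and 0.06 m and z of pack in the frame of tray between 0.001 and 0.008 m and angle between pack's own z axis and vertical below 0.06 rad and linear speed of pack below 0.02 m/s); the robot touches nothing.
It fails at once if the pack rammed into or forced against the dock (more than 25 N) (contact force between pack and dock above 25 N).
It fails at once if the paddle pressed with more than 30 N (contact force between the fingers and dock above 30 N).
It fails at once if the oil bottle disturbed (moved more than 20 mm) (distance of oiler from where it was at the start of the episode above 0.02 m).
It fails at once if the screwdriver disturbed (moved more than 20 mm) (distance of driver from where it was at the start of the episode above 0.02 m).
It fails at once if the jar disturbed (moved more than 20 mm) (distance of jar from where it was at the start of the episode above 0.02 m).
It also fails if it takes over 72 s, if anything falls off the work surface, if the arm or the gripper's body presses on something with over 40 N, if the wrist force passes 120 N, or if a joint passes its speed limit or range.

## Working session

There is one attempt and no reset: what is moved stays moved. The work goes in short steps, Python scripts to look and compute and a tool call to move; the robot and the scene stay as the last step left them, time stands still between calls to the robot, and variables do not carry over. Pictures are saved under pics/ and viewed, at most 10 in all, crops included, and the job is handed in when it is done.

Besides the shell and the picture viewer there is one more tool, called by a JSON object that holds its "name" and its "arguments". apply_moves: Moves the arm, as the interface text tells. Its arguments: {"type":"object","properties":{"series":{"type":"string"},"force":{"type":"number"}},"required":["series"]}

```bash
mkdir -p pics; ls; cat > h.py <<'E'
from cell import *
import numpy as np, cv2
def shot(n,f):
    p,d=grab_frame(n); cv2.imwrite('pics/'+f+'.png',cv2.cvtColor(p,cv2.COLOR_RGB2BGR)); np.savez('pics/'+f+'.npz',p=p,d=d); return p,d
def cal(n):
    c=get_calibration(n); f=192/np.tan(np.radians(c['vertical_fov'])/2); return f,c['cx'],c['cy'],np.array(c['R']),np.array(c['t'])
def world(n,d):
    f,cx,cy,R,t=cal(n); v,u=np.mgrid[:384,:512]
    P=np.stack([(u-cx)/f*d,(v-cy)/f*d,d],-1); return (P-t)@R
def pix(n,X):
    f,cx,cy,R,t=cal(n); c=R@np.array(X)+t; return c[0]/c[2]*f+cx,c[1]/c[2]*f+cy
E
python3 - <<'E'
from h import *
for n in('top','scene'):
    shot(n,n+'0'); print(get_calibration(n))
    for q in('pack','dock','tray','paddle','oiler','driver','jar'):
        for r in boxes_of(n,q): print(n,q,np.round(r['xyz'],3),round(r['confidence'],2),np.round(pix(n,r['xyz'])))
print(get_obs())
im=np.vstack([cv2.imread('pics/top0.png'),cv2.imread('pics/scene0.png')])
E
```

```text
pics
{'vertical_fov': 54.015889666678795, 'cx': 254.48536648763044, 'cy': 189.73515510738466, 'R': array([[-0.00308837, -0.9999796 ,  0.00559187],
       [-0.99462242,  0.00249285, -0.1035376 ],
       [ 0.10352155, -0.00588156, -0.99460982]]), 't': array([-0.06790694,  0.55345839,  1.17213076])}
top pack [0.444 0.306 0.053] 0.92 [133. 225.]
top pack [0.614 0.154 0.06 ] 0.66 [183. 169.]
top pack [0.347 0.151 0.06 ] 0.58 [182. 256.]
top dock [0.7   0.23  0.063] 0.27 [159. 142.]
top tray [ 0.474 -0.294  0.004] 0.84 [324. 215.]
top tray [ 0.522 -0.508  0.01 ] 0.76 [390. 200.]
top paddle [ 0.589 -0.012  0.026] 0.62 [237. 179.]
top paddle [0.699 0.228 0.06 ] 0.38 [160. 143.]
top oiler [0.702 0.232 0.065] 0.58 [158. 141.]
top driver [ 0.728 -0.309  0.024] 0.71 [328. 136.]
top jar [0.674 0.345 0.061] 0.73 [122. 151.]
{'vertical_fov': 48.21844214441511, 'cx': 262.0139688994133, 'cy': 192.36081398247325, 'R': array([[ 0.80008956,  0.59978505,  0.01070412],
       [ 0.48309567, -0.63364685, -0.60424353],
       [-0.35563361,  0.48862005, -0.7967278 ]]), 't': array([-0.36698789, -0.25742754,  1
[... 778 characters left out ...]
98702e-05,  1.46046833e+00]), 'joint_vel': array([-0.00025228, -0.00122061, -0.00060766, -0.0024913 ,  0.00078187,
       -0.00102437]), 'joint_torque': array([-1.03406830e-03, -4.63464189e+01,  2.70139432e+01, -7.12920018e-05,
       -1.51626937e-04,  6.94182717e-06]), 'ee_pos': array([ 0.23803084, -0.52344852,  0.25632205]), 'ee_rot': array([[ 9.10288382e-01,  4.13974711e-01,  9.10159008e-06],
       [ 4.13974711e-01, -9.10288379e-01, -7.93603994e-05],
       [-2.45681267e-05,  7.60086776e-05, -9.99999997e-01]]), 'contact_force': array([-0.48890921, -0.26760208,  0.15348788]), 'torque': array([ 0.00622345, -0.00388596, -0.00530745]), 'grip_force': 0.0, 'gripper_width': 0.08561585442941315}
```

View pics/top0.png

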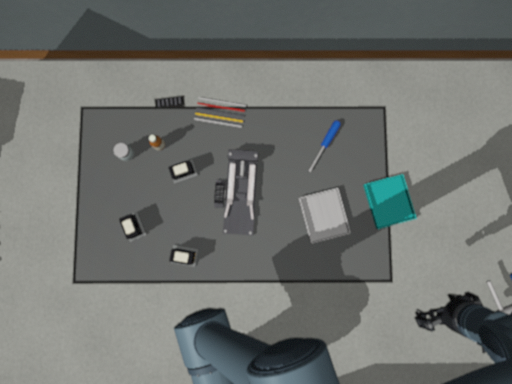

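View pics/scene0.png

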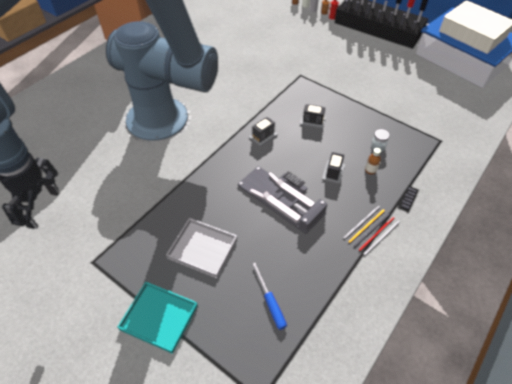

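```bash
python3 - <<'E'
from h import *
def crop(n,u,v,w,h,s): 
    im=cv2.imread(f'pics/{n}0.png')[v:v+h,u:u+w]; return cv2.resize(im,s,interpolation=cv2.INTER_CUBIC)
a=np.hstack([crop('top',105,200,50,50,(300,300)),crop('scene',290,92,50,50,(300,300))])
b=np.hstack([crop('top',200,140,75,100,(225,300)),crop('scene',232,160,100,80,(375,300))])
cv2.imwrite('pics/c1.png',np.vstack([a,b]))
for n in('top','scene'):
    d=np.load(f'pics/{n}0.npz')['d']; W=world(n,d)
    def rect(c,r,z0,z1,name):
        m=(np.hypot(W[...,0]-c[0],W[...,1]-c[1])<r)&(W[...,2]>z0)&(W[...,2]<z1)&(d>0)
        P=W[m]; 
        if len(P)<5: print(n,name,len(P));return
        R=cv2.minAreaRect((P[:,:2]*1000).astype(np.float32)); print(n,name,len(P),np.round(R[0],1),np.round(R[1],1),round(R[2],1),'z',np.round(np.median(P[:,2]),4),'mean',np.round(P.mean(0),4))
    rect((.444,.306),.07,.05,.07,'packtop'); rect((.444,.306),.07,.004,.07,'packall')
    rect((.6,-.02),.2,.044,.06,'housing'); rect((.6,-.03),.2,.008,.06,'dockall'); rect((.6,-.03),.2,.022,.042,'lips'); rect((.589,.04),.04,.025,.04,'paddle')
    rect((.474,-.29),.11,.012,.03,'traywall'); rect((.474,-.29),.11,.003,.03,'tray');rect((.474,-.29),.05,-.01,.03,'trayfloor')
E
```

```text
top packtop 307 [439.5 318.9] [69.8 41.5] 21.8 z 0.0579 mean [0.4392 0.3184 0.0578]
top packall 601 [444.7 303.2] [134.1 130.9] 55.2 z 0.0531 mean [0.4398 0.3091 0.0363]
top housing 474 [645.2  52.8] [ 51.6 267.3] 11.9 z 0.0535 mean [0.6459 0.0402 0.0537]
top dockall 2970 [596.8 -28.8] [371.1 340.6] 46.5 z 0.0147 mean [ 0.5543 -0.0054  0.0228]
top lips 754 [563.1 -19.9] [340.9 202.5] 48.8 z 0.0288 mean [ 0.5707 -0.0025  0.0291]
top paddle 123 [574.2  26.6] [37.7 73.2] 36.1 z 0.0301 mean [0.5722 0.0304 0.0303]
top traywall 279 [ 473.2 -292.2] [149.9 131.1] 14.0 z 0.0212 mean [ 0.4729 -0.2946  0.0205]
top tray 1719 [ 474.7 -289. ] [214.3 215. ] 45.2 z 0.0054 mean [ 0.4729 -0.2912  0.0077]
top trayfloor 753 [ 473.4 -290.8] [97.8 97.1] 89.6 z 0.0041 mean [ 0.4738 -0.2902  0.0042]
scene packtop 199 [441.1 318.5] [70. 44.] 20.7 z 0.0583 mean [0.4423 0.316  0.0579]
scene packall 534 [445.6 298.9] [133.4 105.2] 19.7 z 0.0357 mean [0.4465 0.3061 0.0339]
scene housing 485 [646.8  51.8] [ 53.  271.6] 12.2 z 0.0531 mean [0.6513 0.0278 0.0532]
scene dockall 3082 [587.2   5.3] [360.6 293.1] 36.2 z 0.0172 mean [ 0.5658 -0.0086  0.024 ]
scene lips 921 [586.  -34.7] [309.  231.4] 35.9 z 0.0288 mean [ 0.5835 -0.0096  0.0293]
scene paddle 132 [576.5  26. ] [41.  74.4] 39.9 z 0.0309 mean [0.5736 0.0284 0.0305]
scene traywall 492 [ 474.2 -292.3] [151.9 133.3] 14.2 z 0.0207 mean [ 0.4735 -0.2952  0.0199]
scene tray 2572 [ 473.3 -288.9] [215.1 216.9] 22.4 z 0.0057 mean [ 0.4745 -0.2929  0.0082]
scene trayfloor 893 [ 474.1 -290.6] [97.1 97.5] 41.8 z 0.0047 mean [ 0.4743 -0.2908  0.0047]
```

View pics/c1.png

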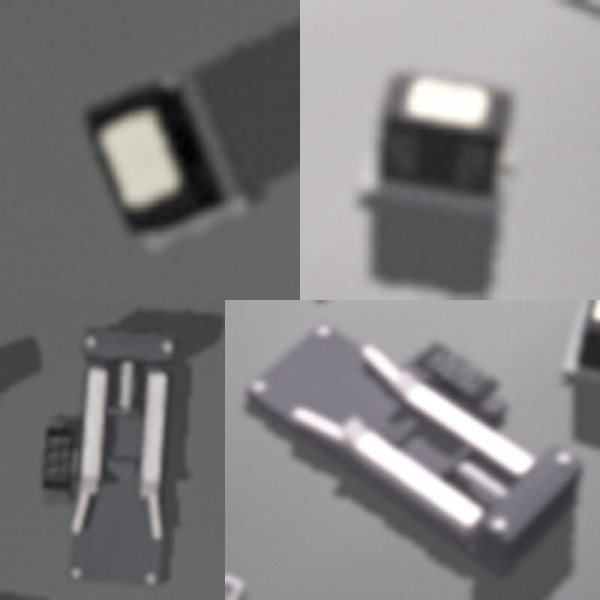

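```bash
python3 - <<'E'
from h import *
for n in('top','scene'):
    z=np.load(f'pics/{n}0.npz'); d=z['d'];p=z['p'].astype(int); W=world(n,d); X,Y,Z=W[...,0],W[...,1],W[...,2]
    def rect(m,name):
        P=W[m]; R=cv2.minAreaRect((P[:,:2]*1000).astype(np.float32)); print(n,name,len(P),np.round(R[0],1),np.round(R[1],1),round(R[2],1),'z',np.round(np.median(P[:,2]),4))
    box=(X>.44)&(X<.78)&(Y<.0+.1)&(Y>-.12)&(d>0)&~((Y>.07)&(X>.57))
    rect(box&(Z>.046)&(Z<.06)&(Y<.05),'housing')
    rect(box&(Z>.006)&(Z<.06)&(Y<.02),'bodyNoPaddle')
    rect(box&(Z>.006)&(Z<.02)&(X<.55)&(Y<.02),'bed')
    wh=box&(p.min(-1)>150)&(Z>.02)&(Z<.04)&(X>.53)
    k,l=cv2.connectedComponents(wh.astype(np.uint8))
    for i in range(1,k):
        if (l==i).sum()>30: 
            rect(l==i,'white%d'%i)
            P=W[(l==i)&(Z>.024)]; c=np.polyfit(P[:,0],P[:,1],1); print(c, np.polyval(c,.60), P[:,0].min(),P[:,0].max(), np.degrees(np.arctan(c[0])))
    pd=box&(Z>.024)&(Z<.04)&(p.max(-1)<90)&(Y>.02)
    rect(pd,'paddle'); P=W[pd]; print('pd',P.mean(0),P.min(0),P.max(0))
    for c in((.44,.318),(.614,.154),(.347,.151)):
        m=(np.hypot(X-c[0],Y-c[1])<.06)&(p[...,0]-p[...,2]>25)&(d>0)
        print('brass',c,m.sum(),np.round(W[m],3)[:8].tolist(),p[m][:8].tolist())
E
```

```text
top housing 283 [663.7 -31.9] [93.4 30.6] 85.6 z 0.0519
top bodyNoPaddle 2209 [609.4 -47.1] [133.6 336.3] 89.6 z 0.0143
top bed 780 [494.8 -47. ] [106.5 132.3] 0.0 z 0.0122
top white1 174 [585.1   5.5] [ 16.5 110.4] 86.4 z 0.0269
[-0.06744937  0.04523214] 0.004762523266110541 0.5302342212866851 0.6402494674163595 -3.8587195847882065
top white3 166 [581.9 -58.2] [ 15.9 104.5] 85.9 z 0.027
[-0.07223495 -0.01615011] -0.059491085447638106 0.5301600934371169 0.633826512228213 -4.131581970312063
top paddle 183 [545.5  44.5] [27.9 65. ] 85.8 z 0.0321
pd [0.5451805  0.04470781 0.03214145] [0.51392781 0.03053018 0.02690754] [0.57822549 0.05939046 0.03785734]
brass (0.44, 0.318) 0 [] []
brass (0.614, 0.154) 0 [] []
brass (0.347, 0.151) 0 [] []
scene housing 307 [665.4 -33.4] [95.1 31. ] 86.9 z 0.0521
scene bodyNoPaddle 2306 [609.2 -47.8] [135.  338.5] 89.9 z 0.0167
scene bed 703 [494.3 -47.4] [133.2 110.5] 88.8 z 0.0129
scene white3 194 [585.5   1.7] [ 25.2 111.9] 85.6 z 0.0274
[-0.07833306  0.05055237] 0.003552535215181625 0.5304296684378849 0.6417609917338867 -4.479007263082124
scene white4 
[... 152 characters left out ...]
ene white5 40 [620.4 -29.8] [ 9.5 38.7] 81.8 z 0.0281
[-0.040545   -0.00499866] -0.02932566281270718 0.6008020919952045 0.6397313254638819 -2.3217859143195385
scene paddle 30 [547.6  30.5] [59.8 18.6] 11.0 z 0.0313
pd [0.55804205 0.03270033 0.03108112] [0.51645321 0.02669004 0.02585214] [0.57680097 0.04531639 0.03545842]
brass (0.44, 0.318) 0 [] []
brass (0.614, 0.154) 0 [] []
brass (0.347, 0.151) 12 [[0.327, 0.125, 0.021], [0.33, 0.121, 0.02], [0.331, 0.125, 0.018], [0.337, 0.123, 0.019], [0.343, 0.121, 0.024], [0.34, 0.12, 0.018], [0.344, 0.12, 0.021], [0.345, 0.123, 0.019]] [[107, 95, 78], [117, 105, 89], [91, 78, 64], [92, 79, 63], [85, 71, 58], [106, 91, 76], [99, 84, 65], [88, 74, 57]]
```

```bash
python3 - <<'E'
from h import *
for n in('top','scene'):
    z=np.load(f'pics/{n}0.npz'); d=z['d'];p=z['p'].astype(int); W=world(n,d); X,Y,Z=W[...,0],W[...,1],W[...,2]
    for c in((.44,.318),(.614,.154),(.347,.151)):
        near=(np.hypot(X-c[0],Y-c[1])<.06)&(d>0); t=near&(Z>.05)
        P=W[t]; R=cv2.minAreaRect((P[:,:2]*1000).astype(np.float32))
        lab=t&(p.min(-1)>150); L=W[lab].mean(0)*1000
        (w,h),a=R[1],R[2]; a=np.radians(a if w>h else a+90); e=np.array([np.cos(a),np.sin(a)])
        print(n,np.round(R[0],1),np.round(R[1],1),round(np.degrees(a),1),'label along, across',round((L[:2]-R[0])@e,1),round((L[:2]-R[0])@[-e[1],e[0]],1))
        warm=near&(p[...,0]-p[...,2]>12)&(p.min(-1)<140)&(Z>.008)&(Z<.05)
        for q,w_ in zip(W[warm][:14],p[warm]): 
            r=q[:2]*1000-R[0]; print('   ',round(r@e),round(r@[-e[1],e[0]]),round(q[2]*1000),w_)
im=[cv2.resize(cv2.imread('pics/scene0.png')[v-20:v+20,u-20:u+20],(260,260),interpolation=cv2.INTER_CUBIC) for u,v in((315,117),(335,166),(264,130))]
cv2.imwrite('pics/c2.png',cv2.convertScaleAbs(np.hstack(im),alpha=1.6))
print(np.round([pix('scene',(.44,.318,.058)),pix('top',(.44,.318,.058))]))
E
```

```text
top [439.5 318.9] [69.8 41.5] 21.8 label along, across 0.2 1.5
top [617.7 163.2] [39.9 69.7] 108.2 label along, across 0.5 0.1
top [346.7 156.3] [70.6 40.2] 79.5 label along, across -0.3 0.8
    -35 -15 37 [46 39 27]
    -36 -14 23 [79 73 59]
    -35 -12 36 [52 45 32]
    -36 -11 15 [85 77 65]
    -35 -3 42 [43 35 24]
    -36 -2 25 [72 65 51]
    -36 0 44 [39 32 19]
    -36 2 23 [71 64 53]
scene [441.1 318.5] [70. 44.] 20.7 label along, across -1.7 3.0
scene [619.1 162. ] [40.  74.7] 110.0 label along, across 1.2 1.6
scene [348.4 153.9] [72.5 44.6] 78.0 label along, across 3.2 3.8
    -35 12 29 [87 78 70]
    -35 7 32 [65 58 52]
    -31 22 14 [137 128 121]
    -33 15 21 [107  95  78]
    -35 7 28 [80 70 57]
    -31 22 10 [151 144 138]
    -36 11 20 [117 105  89]
    -32 11 18 [91 78 64]
    -31 6 22 [77 67 55]
    -32 0 27 [66 59 52]
    -33 14 12 [117 110 102]
    -35 7 19 [95 83 70]
    -32 5 19 [92 79 63]
    -33 -1 24 [85 71 58]
[[314. 109.]
 [129. 226.]]
```

View pics/c2.png

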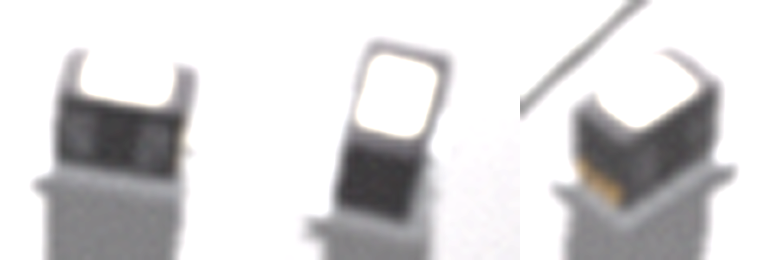

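```bash
cat >> h.py <<'E'
def mv(pos,yaw,jaw=-1):
    "units of a row from the present pose, tool down, yaw deg of tool x"
    from scipy.spatial.transform import Rotation as Ro
    o=get_obs(); R=o['ee_rot']; p=o['ee_pos']; c,s=np.cos(np.radians(yaw)),np.sin(np.radians(yaw))
    T=np.array([[c,s,0],[s,-c,0],[0,0,-1]])
    print('now',np.round(p,4),'row',np.round(R.T@(np.array(pos)-p)/.06,2),np.round(np.degrees(Ro.from_matrix(R.T@T).as_rotvec())/5,2),'clock',o['clock'])
def st():
    o=get_obs(); print('t',o['clock'],'p',np.round(o['ee_pos'],4),'yaw',round(np.degrees(np.arctan2(o['ee_rot'][1,0],o['ee_rot'][0,0])),2),'F',np.round(o['contact_force'],2),'w',o['gripper_width'],'g',o['grip_force'],'j',np.round(o['joint_positions'],2))
a=np.radians(-4.1); DR=np.array([[np.cos(a),-np.sin(a)],[np.sin(a),np.cos(a)]]); DO=np.array([.5438,-.0237])
def dw(x,y,z): return np.r_[DO+DR@[x,y],z]
E
python3 - <<'E'
import cell; print([k for k in dir(cell) if k[0]!='_'], getattr(cell,'tip_extent',None)); print(cell.get_obs().keys())
from h import *
mv((.45,-.1,.25),105); print(dw(-.08,0,0),dw(-.0035,.068,0))
E
```

```text
['MotionError', 'boxes_of', 'get_calibration', 'get_obs', 'grab_frame', 'job_done', 'tip_extent'] 0.025
dict_keys(['clock', 'joint_positions', 'joint_vel', 'joint_torque', 'ee_pos', 'ee_rot', 'contact_force', 'torque', 'grip_force', 'gripper_width'])
now [ 0.238  -0.5234  0.2563] row [ 6.14 -4.96  0.1 ] [  0.     0.   -16.11] clock 0.8
[ 0.46400474 -0.0179802   0.        ] [0.54517078 0.04437621 0.        ]
```

{"name": "apply_moves", "arguments": {"series": "6.1 -5 0.1 0 0 -16 -1;6.1 -5 0.1 0 0 -16 -1;6.1 -5 0.1 0 0 -16 -1;6.1 -5 0.1 0 0 -16 -1;6.1 -5 0.1 0 0 -16 -1;6.1 -5 0.1 0 0 -16 -1;6.1 -5 0.1 0 0 -16 -1;6.1 -5 0.1 0 0 -16 -1"}}

```text
clock: 1.8
ee_pos: [0.4478, -0.0963, 0.2505]
ee_rot: [[-0.255, 0.967, 0.001], [0.967, 0.255, 0.0], [-0.0, 0.001, -1.0]]
contact_force: [-0.5, -1.2, 0.6]
gripper_width: 0.0857
grip_force: 0.0
```

```bash
python3 -c "
from h import *
st();mv((.440,.3187,.16),201.3)"
```

```text
t 1.8 p [ 0.4478 -0.0963  0.2505] yaw 104.8 F [-0.46 -1.16  0.58] w 0.08569907700473275 g 0.0 j [-0.35  0.14 -0.25  1.18  0.    0.96]
now [ 0.4478 -0.0963  0.2505] row [6.72 1.64 1.51] [ 0.00e+00  1.00e-02 -1.93e+01] clock 1.8
```

{"name": "apply_moves", "arguments": {"series": "6.72 1.64 1.5 0 0 -19.3 -1;6.72 1.64 1.5 0 0 -19.3 -1;6.72 1.64 1.5 0 0 -19.3 -1;6.72 1.64 1.5 0 0 -19.3 -1;6.72 1.64 1.5 0 0 -19.3 -1;6.72 1.64 1.5 0 0 -19.3 -1;6.72 1.64 1.5 0 0 -19.3 -1;6.72 1.64 1.5 0 0 -19.3 -1"}}

```text
clock: 2.8
ee_pos: [0.4409, 0.3193, 0.1592]
ee_rot: [[-0.981, -0.191, -0.001], [-0.191, 0.981, 0.0], [0.001, 0.0, -1.0]]
contact_force: [-1.1, -1.7, 0.0]
gripper_width: 0.0853
grip_force: 0.0
```

```bash
python3 -c "
from h import *
st();mv((.440,.3187,.05),201.3)"
```

```text
t 2.8 p [0.4409 0.3193 0.1592] yaw -168.96 F [-1.1  -1.72  0.04] w 0.08529482880994342 g 0.0 j [ 0.51  0.36 -0.2   1.01  0.    0.32]
now [0.4409 0.3193 0.1592] row [ 0.01 -0.01  1.82] [ 0.   -0.01 -2.05] clock 2.8
```

{"name": "apply_moves", "arguments": {"series": "0 0 0 0 0 -2.1 -1;0 0 0.9 0 0 -2.1 -1;0 0 1.5 0 0 -2.1 -1;0 0 1.82 0 0 -2.1 -1;0 0 1.82 0 0 -2.1 -1;0 0 1.82 0 0 -2.1 0.3;0 0 1.82 0 0 -2.1 0.3;0 0 1.82 0 0 -2.1 0.5", "force": 40}}

```text
clock: 3.8
ee_pos: [0.4428, 0.3173, 0.0526]
ee_rot: [[-0.934, -0.357, 0.002], [-0.357, 0.934, 0.003], [-0.003, 0.002, -1.0]]
contact_force: [-1.4, 1.5, 4.8]
gripper_width: 0.0397
grip_force: 41.7
```

```bash
python3 -c "
from h import *
st();mv((.440,.3187,.05),201.3)"
```

```text
t 3.8 p [0.4428 0.3173 0.0526] yaw -159.08 F [-1.38  1.54  4.78] w 0.03967871905869111 g 41.652352809906006 j [ 0.5   0.46 -0.35  0.75  0.    0.14]
now [0.4428 0.3173 0.0526] row [0.04 0.04 0.04] [ 0.02  0.04 -0.08] clock 3.8
```

{"name": "apply_moves", "arguments": {"series": "0 0 -0.8 0 0 0 0.5;0 0 -1.7 0 0 0 0.5;0 0 -1.7 0 0 0 0.5"}}

```text
clock: 4.18
ee_pos: [0.4447, 0.3177, 0.1577]
ee_rot: [[-0.934, -0.357, 0.008], [-0.357, 0.934, 0.004], [-0.009, 0.001, -1.0]]
contact_force: [0.2, 0.4, -3.9]
gripper_width: 0.0396
grip_force: 42.5
```

```bash
python3 -c "
from h import *
st();mv(dw(-.084,0,.13),175.9)"
```

```text
t 4.175 p [0.4447 0.3177 0.1577] yaw -159.1 F [ 0.22  0.37 -3.91] w 0.03964204440145696 g 42.52146363258362 j [ 0.5   0.36 -0.2   1.   -0.    0.14]
now [0.4447 0.3177 0.1577] row [ 1.76 -5.31  0.44] [0.03 0.1  5.  ] clock 4.175
```

{"name": "apply_moves", "arguments": {"series": "1.76 -5.31 0.3 0 0 5 0.5;1.76 -5.31 0.3 0 0 5 0.5;1.76 -5.31 0.3 0 0 5 0.5;1.76 -5.31 0.3 0 0 5 0.5;1.76 -5.31 0.3 0 0 5 0.5;1.76 -5.31 0.3 0 0 5 0.5;1.76 -5.31 0.3 0 0 5 0.5;1.76 -5.31 0.3 0 0 5 0.5"}}

```text
clock: 5.18
ee_pos: [0.4556, -0.0185, 0.1341]
ee_rot: [[-0.997, 0.071, -0.002], [0.071, 0.997, 0.001], [0.002, 0.001, -1.0]]
contact_force: [-0.0, 1.2, -4.4]
gripper_width: 0.0394
grip_force: 43.0
```

```bash
python3 - <<'E'
from h import *
st();mv(dw(-.084,0,.085),175.9)
for n in('top','scene'): shot(n,n+'1')
for n in('top','scene'):
    z=np.load(f'pics/{n}1.npz'); d=z['d'];W=world(n,d); p=W-np.r_[DO,0]; x=p[...,:2]@DR; Z=W[...,2]
    m=(abs(x[...,0]+.084)<.07)&(abs(x[...,1])<.05)&(d>0)
    h,e=np.histogram(Z[m],np.arange(0,.25,.01)); print(n,h)
a=cv2.resize(cv2.imread('pics/top1.png')[130:250,190:290],(400,480)); b=cv2.resize(cv2.imread('pics/scene1.png')[130:250,220:320],(400,480))
cv2.imwrite('pics/c3.png',np.hstack([a,b]))
E
```

```text
t 5.175 p [ 0.4556 -0.0185  0.1341] yaw 175.91 F [-0.02  1.21 -4.4 ] w 0.03936857374447938 g 43.00788938999176 j [-0.18  0.22 -0.47  0.89  0.   -0.11]
now [ 0.4556 -0.0185  0.1341] row [-0.07  0.02  0.82] [ 0.01 -0.03  0.  ] clock 5.175
top [12  0  0  0  0  0  0  0  0  0  0  0  0  0  0  0  0  0  0  0  0  0  0  0]
scene [204 640  92  37   0   0   0   0  94 104  43  43  51  99 118  33  49  39
  58  38  45  56  33  29]
```

View pics/c3.png

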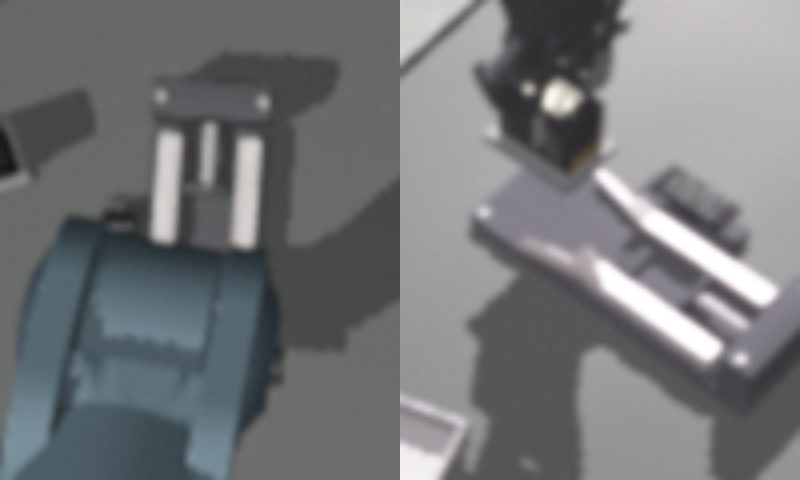

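{"name": "apply_moves", "arguments": {"series": "-0.03 0.02 0.4 0 0 0 0.5;-0.03 0.02 0.8 0 0 0 0.5;-0.03 0.02 1 0 0 0 0.5;-0.03 0.02 1.08 0 0 0 0.5;-0.03 0.02 1.08 0 0 0 0.5"}}

```text
clock: 5.9
ee_pos: [0.4588, -0.0179, 0.0705]
ee_rot: [[-0.997, 0.071, 0.0], [0.071, 0.997, -0.0], [-0.0, -0.0, -1.0]]
contact_force: [-0.2, 0.1, -3.3]
gripper_width: 0.0394
grip_force: 43.0
```

```bash
cat >> h.py <<'E'
def dk():
    o=get_obs(); q=DR.T@(o['ee_pos'][:2]-DO); F=o['contact_force'].copy(); F[:2]=DR.T@F[:2]
    print('dock TCP mm',np.round(q*1000,1),'z',round(o['ee_pos'][2]*1000,1),'F dock',np.round(F,1),'g',round(o['grip_force'],1),'w',round(o['gripper_width'],4),'t',o['clock'])
E
python3 -c "
from h import *
dk();mv(dw(-.082,0,.0646),175.9)"
```

```text
dock TCP mm [-85.2  -0.3] z 70.5 F dock [-0.2  0.1 -3.3] g 43.0 w 0.0394 t 5.9
now [ 0.4588 -0.0179  0.0705] row [-0.05  0.    0.1 ] [-0.    0.    0.01] clock 5.9
```

{"name": "apply_moves", "arguments": {"series": "0 0 0.03 0 0 0 0.5;0 0 0.06 0 0 0 0.5;0 0 0.08 0 0 0 0.5;0 0 0.08 0 0 0 0.5"}}

```text
clock: 6.4
ee_pos: [0.4585, -0.0182, 0.0655]
ee_rot: [[-0.997, 0.072, -0.0], [0.072, 0.997, -0.0], [0.0, -0.0, -1.0]]
contact_force: [0.3, 0.5, -3.8]
gripper_width: 0.0395
grip_force: 43.0
```

```bash
python3 -c "
from h import *
dk()"
```

```text
dock TCP mm [-85.5  -0.6] z 65.5 F dock [ 0.2  0.5 -3.8] g 43.0 w 0.0395 t 6.4
```

{"name": "apply_moves", "arguments": {"series": "0 0 0.02 0 0 0 0.5;0 0 0.02 0 0 0 0.5;0 0 0.03 0 0 0 0.5;0 0 0.03 0 0 0 0.5"}}

```text
clock: 6.9
ee_pos: [0.4586, -0.0182, 0.0646]
ee_rot: [[-0.997, 0.072, 0.001], [0.072, 0.997, -0.0], [-0.001, -0.0, -1.0]]
contact_force: [-4.2, -0.8, 9.5]
gripper_width: 0.0398
grip_force: 44.5
```

```bash
python3 -c "
from h import *
dk()"
```

```text
dock TCP mm [-85.4  -0.6] z 64.6 F dock [-4.1 -1.1  9.5] g 44.5 w 0.0398 t 6.9
```

{"name": "apply_moves", "arguments": {"series": "0 0 -0.01 0 0 0 0.5;-0.1 0.01 -0.01 0 0 0 0.5;-0.2 0.01 -0.01 0 0 0 0.5;-0.3 0.01 -0.01 0 0 0 0.5;-0.3 0.01 -0.01 0 0 0 0.5"}}

```text
clock: 7.52
ee_pos: [0.4766, -0.0188, 0.0647]
ee_rot: [[-0.997, 0.071, -0.0], [0.071, 0.997, -0.0], [0.0, -0.0, -1.0]]
contact_force: [-2.4, -1.0, 5.5]
gripper_width: 0.0391
grip_force: 44.4
```

```bash
python3 -c "
from h import *
dk()"
```

```text
dock TCP mm [-67.4   0.1] z 64.7 F dock [-2.3 -1.2  5.5] g 44.4 w 0.0391 t 7.525
```

{"name": "apply_moves", "arguments": {"series": "-0.1 0 -0.01 0 0 0 0.5;-0.2 0 -0.01 0 0 0 0.5;-0.3 0 -0.01 0 0 0 0.5;-0.3 0 -0.01 0 0 0 0.5"}}

```text
clock: 8.02
ee_pos: [0.4947, -0.0201, 0.0647]
ee_rot: [[-0.997, 0.072, -0.0], [0.072, 0.997, -0.0], [0.0, -0.0, -1.0]]
contact_force: [-2.7, 0.1, 1.6]
gripper_width: 0.0392
grip_force: 43.8
```

```bash
python3 -c "
from h import *
dk()"
```

```text
dock TCP mm [-49.2   0.1] z 64.7 F dock [-2.7 -0.   1.6] g 43.8 w 0.0392 t 8.025
```

{"name": "apply_moves", "arguments": {"series": "-0.08 0 -0.01 0 0 0 0.5;-0.16 0 -0.01 0 0 0 0.5;-0.24 0 -0.01 0 0 0 0.5;-0.32 0 -0.01 0 0 0 0.5;-0.4 0 -0.01 0 0 0 0.5;-0.4 0 -0.01 0 0 0 0.5"}}

```text
clock: 8.78
ee_pos: [0.5198, -0.022, 0.0658]
ee_rot: [[-0.997, 0.072, 0.002], [0.072, 0.997, -0.0], [-0.002, -0.0, -1.0]]
contact_force: [0.7, 0.1, -0.4]
gripper_width: 0.0393
grip_force: 43.3
```

```bash
python3 -c "
from h import *
dk()"
```

```text
dock TCP mm [-24.1   0. ] z 65.8 F dock [ 0.7  0.2 -0.4] g 43.3 w 0.0393 t 8.775
```

{"name": "apply_moves", "arguments": {"series": "-0.08 0 0.01 0 0 0 0.5;-0.16 0 0.01 0 0 0 0.5;-0.24 0 0.01 0 0 0 0.5;-0.32 0 0.01 0 0 0 0.5;-0.4 0 0.01 0 0 0 0.5;-0.4 0 0.01 0 0 0 0.5"}}

```text
clock: 9.52
ee_pos: [0.5434, -0.0237, 0.065]
ee_rot: [[-0.997, 0.072, 0.001], [0.072, 0.997, -0.0], [-0.001, -0.0, -1.0]]
contact_force: [0.5, 0.1, -2.0]
gripper_width: 0.0395
grip_force: 43.3
```

```bash
python3 -c "
from h import *
dk()"
```

```text
dock TCP mm [-0.4  0. ] z 65.0 F dock [ 0.5  0.2 -2. ] g 43.3 w 0.0395 t 9.525
```

{"name": "apply_moves", "arguments": {"series": "-0.06 0 0 0 0 0 0.5;-0.12 0 0 0 0 0 0.5;-0.18 0 0 0 0 0 0.5;-0.24 0 0 0 0 0 0.5;-0.3 0 0 0 0 0 0.5;-0.36 0 0 0 0 0 0.5;-0.36 0 0 0 0 0 0.5"}}

```text
clock: 10.4
ee_pos: [0.5611, -0.0248, 0.065]
ee_rot: [[-0.997, 0.072, -0.005], [0.072, 0.997, 0.0], [0.005, -0.0, -1.0]]
contact_force: [-8.9, 0.7, 9.3]
gripper_width: 0.0397
grip_force: 44.4
```

```bash
python3 -c "
from h import *
dk()"
```

```text
dock TCP mm [17.3  0.1] z 65.0 F dock [-8.9  0.   9.3] g 44.4 w 0.0397 t 10.4
```

{"name": "apply_moves", "arguments": {"series": "0 0 -0.015 0 0 0 0.5;-0.05 0 -0.015 0 0 0 0.5;-0.1 0 -0.015 0 0 0 0.5;-0.15 0 -0.015 0 0 0 0.5;-0.15 0 -0.015 0 0 0 0.5"}}

```text
clock: 11.02
ee_pos: [0.5696, -0.0254, 0.0651]
ee_rot: [[-0.997, 0.072, -0.007], [0.072, 0.997, 0.0], [0.007, -0.0, -1.0]]
contact_force: [-8.0, 0.1, 3.9]
gripper_width: 0.0398
grip_force: 43.9
```

```bash
python3 -c "
from h import *
dk()"
```

```text
dock TCP mm [25.9  0.1] z 65.1 F dock [-8.  -0.5  3.9] g 43.9 w 0.0398 t 11.025
```

{"name": "apply_moves", "arguments": {"series": "-0.03 0 -0.01 0 0 0 0.5;-0.06 0 -0.01 0 0 0 0.5;-0.09 0 -0.01 0 0 0 0.5;-0.11 0 -0.01 0 0 0 0.5;-0.11 0 -0.01 0 0 0 0.5"}}

```text
clock: 11.65
ee_pos: [0.5757, -0.0259, 0.0652]
ee_rot: [[-0.997, 0.072, -0.008], [0.072, 0.997, 0.0], [0.008, -0.0, -1.0]]
contact_force: [-7.6, -0.6, 1.3]
gripper_width: 0.0394
grip_force: 43.7
```

```bash
python3 -c "
from h import *
dk()"
```

```text
dock TCP mm [32.   0.1] z 65.2 F dock [-7.6 -1.1  1.3] g 43.7 w 0.0394 t 11.65
```

Now 2–3 mm at a time.

{"name": "apply_moves", "arguments": {"series": "-0.02 0 0 0 0 0 0.5;-0.04 0 0 0 0 0 0.5;-0.06 0 0 0 0 0 0.5;-0.06 0 0 0 0 0 0.5"}}

```text
clock: 12.15
ee_pos: [0.5791, -0.0261, 0.0652]
ee_rot: [[-0.997, 0.072, -0.008], [0.072, 0.997, 0.0], [0.008, -0.0, -1.0]]
contact_force: [-9.3, 0.2, 2.1]
gripper_width: 0.0395
grip_force: 43.8
```

```bash
python3 -c "
from h import *
dk()"
```

```text
dock TCP mm [35.4  0.1] z 65.2 F dock [-9.3 -0.5  2.1] g 43.8 w 0.0395 t 12.15
```

{"name": "apply_moves", "arguments": {"series": "-0.02 0 0 0 0 0 0.5;-0.04 0 0 0 0 0 0.5;-0.04 0 0 0 0 0 0.5"}}

```text
clock: 12.52
ee_pos: [0.5813, -0.0263, 0.0652]
ee_rot: [[-0.997, 0.072, -0.008], [0.072, 0.997, 0.0], [0.008, -0.0, -1.0]]
contact_force: [-9.5, 0.5, 2.7]
gripper_width: 0.0393
grip_force: 43.9
```

```bash
python3 -c "
from h import *
dk()"
```

```text
dock TCP mm [37.6  0.1] z 65.2 F dock [-9.5 -0.1  2.7] g 43.9 w 0.0393 t 12.525
```

{"name": "apply_moves", "arguments": {"series": "-0.02 0 0 0 0 0 0.5;-0.03 0 0 0 0 0 0.5;-0.03 0 0 0 0 0 0.5"}}

```text
clock: 12.9
ee_pos: [0.5829, -0.0264, 0.0652]
ee_rot: [[-0.997, 0.072, -0.009], [0.072, 0.997, 0.0], [0.009, -0.0, -1.0]]
contact_force: [-9.9, 0.2, 4.4]
gripper_width: 0.0392
grip_force: 43.9
```

```bash
python3 -c "
from h import *
dk()"
```

```text
dock TCP mm [39.2  0.1] z 65.2 F dock [-9.9 -0.5  4.4] g 43.9 w 0.0392 t 12.9
```

{"name": "apply_moves", "arguments": {"series": "-0.02 0 0 0 0 0 0.5;-0.03 0 0 0 0 0 0.5;-0.03 0 0 0 0 0 0.5"}}

```text
clock: 13.28
ee_pos: [0.5846, -0.0265, 0.0652]
ee_rot: [[-0.997, 0.072, -0.009], [0.072, 0.997, 0.0], [0.009, -0.0, -1.0]]
contact_force: [-10.4, -0.3, 4.3]
gripper_width: 0.0396
grip_force: 44.0
```

```bash
python3 -c "
from h import *
dk()"
```

```text
dock TCP mm [40.9  0.1] z 65.2 F dock [-10.4  -1.    4.3] g 44.0 w 0.0396 t 13.275
```

{"name": "apply_moves", "arguments": {"series": "-0.02 0 0 0 0 0 0.5;-0.03 0 0 0 0 0 0.5;-0.03 0 0 0 0 0 0.5"}}

```text
clock: 13.65
ee_pos: [0.5863, -0.0266, 0.0652]
ee_rot: [[-0.997, 0.072, -0.009], [0.072, 0.997, 0.0], [0.009, -0.0, -1.0]]
contact_force: [-9.9, 0.1, 4.8]
gripper_width: 0.0392
grip_force: 44.0
```

```bash
python3 -c "
from h import *
dk()"
```

```text
dock TCP mm [42.6  0.2] z 65.2 F dock [-9.9 -0.7  4.8] g 44.0 w 0.0392 t 13.65
```

{"name": "apply_moves", "arguments": {"series": "-0.02 0 0 0 0 0 0.5;-0.03 0 0 0 0 0 0.5;-0.03 0 0 0 0 0 0.5"}}

```text
clock: 14.02
ee_pos: [0.5882, -0.0268, 0.0652]
ee_rot: [[-0.997, 0.072, -0.009], [0.072, 0.997, 0.0], [0.009, -0.0, -1.0]]
contact_force: [-9.7, 0.2, 3.7]
gripper_width: 0.0392
grip_force: 43.8
```

```bash
python3 -c "
from h import *
dk()"
```

```text
dock TCP mm [44.5  0.1] z 65.2 F dock [-9.7 -0.5  3.7] g 43.8 w 0.0392 t 14.025
```

{"name": "apply_moves", "arguments": {"series": "-0.02 0 0 0 0 0 0.5;-0.03 0 0 0 0 0 0.5;-0.03 0 0 0 0 0 0.5"}}

```text
clock: 14.4
ee_pos: [0.5895, -0.0268, 0.0652]
ee_rot: [[-0.997, 0.072, -0.01], [0.072, 0.997, 0.0], [0.01, -0.0, -1.0]]
contact_force: [-11.2, -0.1, 4.8]
gripper_width: 0.0394
grip_force: 44.0
```

```bash
python3 -c "
from h import *
dk()"
```

```text
dock TCP mm [45.8  0.1] z 65.2 F dock [-11.2  -0.9   4.8] g 44.0 w 0.0394 t 14.4
```

{"name": "apply_moves", "arguments": {"series": "-0.02 0 0 0 0 0 0.5;-0.03 0 0 0 0 0 0.5;-0.03 0 0 0 0 0 0.5"}}

```text
clock: 14.78
ee_pos: [0.5897, -0.0268, 0.0653]
ee_rot: [[-0.997, 0.072, -0.013], [0.072, 0.997, 0.0], [0.013, -0.0, -1.0]]
contact_force: [-14.8, 0.7, 9.5]
gripper_width: 0.0396
grip_force: 44.6
```

```bash
python3 - <<'E'
from h import *
dk(); shot('scene','scene2')
im=cv2.imread('pics/scene2.png')[130:240,230:350]; cv2.imwrite('pics/c4.png',cv2.resize(im,(654,600),interpolation=cv2.INTER_CUBIC))
E
```

```text
dock TCP mm [46.   0.2] z 65.3 F dock [-14.8  -0.3   9.5] g 44.6 w 0.0396 t 14.775
```

View pics/c4.png

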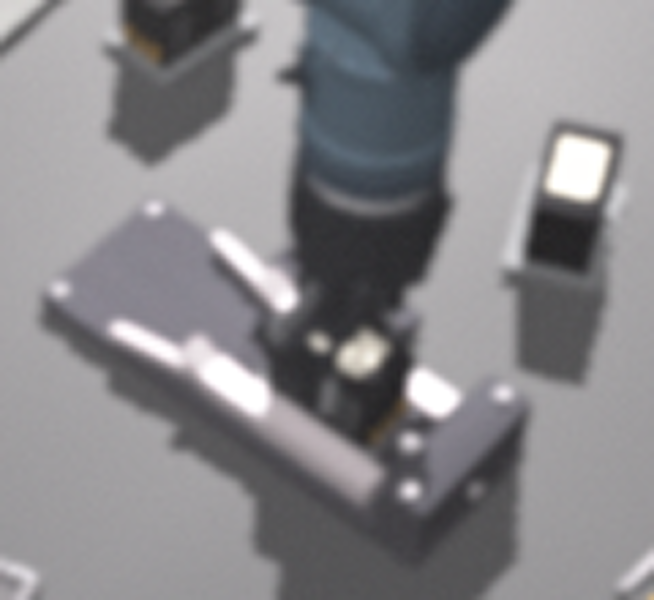

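{"name": "apply_moves", "arguments": {"series": "0.04 0 -0.02 0 0 0 0.5;0.08 0 -0.02 0 0 0 0.5;0.08 0 -0.02 0 0 0 0.5"}}

```text
clock: 15.2
ee_pos: [0.5876, -0.0267, 0.0655]
ee_rot: [[-0.997, 0.072, -0.008], [0.072, 0.997, 0.0], [0.008, -0.0, -1.0]]
contact_force: [-6.9, 0.2, -4.8]
gripper_width: 0.0394
grip_force: 42.6
```

```bash
python3 - <<'E'
from h import *
dk()
E
```

```text
dock TCP mm [43.9  0.1] z 65.5 F dock [-6.9 -0.3 -4.8] g 42.6 w 0.0394 t 15.2
```

{"name": "apply_moves", "arguments": {"series": "0.03 0 0.01 0 0 0 0.5;0.05 0 0.01 0 0 0 0.5;0.05 0 0.01 0 0 0 0.5"}}

```text
clock: 15.58
ee_pos: [0.5873, -0.0267, 0.0661]
ee_rot: [[-0.997, 0.072, -0.003], [0.072, 0.997, 0.0], [0.003, -0.0, -1.0]]
contact_force: [-5.5, 0.2, -7.5]
gripper_width: 0.0394
grip_force: 42.4
```

```bash
python3 - <<'E'
from h import *
dk()
E
```

```text
dock TCP mm [43.6  0.1] z 66.1 F dock [-5.5 -0.2 -7.5] g 42.4 w 0.0394 t 15.575
```

{"name": "apply_moves", "arguments": {"series": "0.03 0 0.01 0 0 0 0.5;0.04 0 0.01 0 0 0 0.5;0.04 0 0.01 0 0 0 0.5"}}

```text
clock: 15.95
ee_pos: [0.5868, -0.0267, 0.0666]
ee_rot: [[-0.997, 0.072, 0.001], [0.072, 0.997, -0.0], [-0.001, 0.0, -1.0]]
contact_force: [-1.4, -0.1, -9.8]
gripper_width: 0.0392
grip_force: 42.2
```

```bash
python3 - <<'E'
from h import *
dk()
E
```

```text
dock TCP mm [43.1  0.1] z 66.6 F dock [-1.4 -0.2 -9.8] g 42.2 w 0.0392 t 15.95
```

{"name": "apply_moves", "arguments": {"series": "0.01 0 0.03 0 0 0 0.5;0.01 0 0.03 0 0 0 0.5;0.01 0 0.03 0 0 0 -0.6;0.01 0 0.03 0 0 0 -0.6;0.01 0 0.03 0 0 0 -0.6;0.01 0 0.03 0 0 0 -0.6"}}

```text
clock: 16.7
ee_pos: [0.5858, -0.0267, 0.0648]
ee_rot: [[-0.997, 0.071, 0.001], [0.071, 0.997, -0.0], [-0.001, -0.0, -1.0]]
contact_force: [-0.9, -0.2, -0.1]
gripper_width: 0.0685
grip_force: 0.0
```

```bash
python3 - <<'E'
from h import *
dk()
E
```

```text
dock TCP mm [42.1  0. ] z 64.8 F dock [-0.9 -0.3 -0.1] g 0.0 w 0.0685 t 16.7
```

{"name": "apply_moves", "arguments": {"series": "0 0 -0.5 0 0 0 -0.6;0 0 -1.2 0 0 0 -0.6;1 -1 -1.4 0 0 0 -0.6;1 -1 -1.4 0 0 0 -0.6"}}

```text
clock: 17.2
ee_pos: [0.5198, -0.0833, 0.1494]
ee_rot: [[-0.997, 0.073, 0.0], [0.073, 0.997, -0.001], [-0.0, -0.001, -1.0]]
contact_force: [-0.3, 0.0, -0.9]
gripper_width: 0.0682
grip_force: 0.0
```

```bash
cat >> h.py <<'E'
def packtop(f):
    for n in('scene','top'):
        p,d=shot(n,n+f); W=world(n,d); x=(W[...,:2]-DO)@DR; Z=W[...,2]
        m=(abs(x[...,1])<.04)&(abs(x[...,0])<.1)&(Z>.063)&(Z<.076)&(d>0)
        if m.sum()<20: print(n,m.sum()); continue
        R=cv2.minAreaRect((x[m]*1000).astype(np.float32)); print(n,m.sum(),np.round(R[0],1),np.round(R[1],1),round(R[2],1),'z',np.median(Z[m]))
E
python3 - <<'E'
from h import *
dk(); packtop('3')
E
```

```text
dock TCP mm [-19.6 -61.2] z 149.4 F dock [-0.3  0.  -0.9] g 0.0 w 0.0682 t 17.2
scene 301 [41.7 -0.2] [70.4 41.4] 1.9 z 0.07089230491442783
top 0
```

```bash
python3 - <<'E'
from h import *
mv(dw(-.001,.068,.07),175.9)
E
```

```text
now [ 0.5197 -0.0833  0.1488] row [-0.31  2.15  1.31] [-0.   -0.01 -0.03] clock 17.3
```

{"name": "apply_moves", "arguments": {"series": "-0.31 1 0 0 0 0 1;-0.31 2.15 0 0 0 0 1;-0.31 2.15 0 0 0 0 1;-0.31 2.15 0 0 0 0 1;-0.31 2.15 0.7 0 0 0 1;-0.31 2.15 1.2 0 0 0 1;-0.31 2.15 1.31 0 0 0 1;-0.31 2.15 1.31 0 0 0 1"}}

```text
clock: 18.3
ee_pos: [0.5492, 0.0443, 0.0701]
ee_rot: [[-0.997, 0.073, -0.0], [0.073, 0.997, -0.0], [0.0, -0.0, -1.0]]
contact_force: [0.2, 0.8, 0.5]
gripper_width: -0.0003
grip_force: 0.0
```

```bash
python3 - <<'E'
from h import *
dk()
E
```

```text
dock TCP mm [ 0.5 68.2] z 70.1 F dock [0.2 0.9 0.5] g 0.0 w -0.0003 t 18.3
```

Descend to contact and a few mm into the travel.

{"name": "apply_moves", "arguments": {"series": "0 0 0.1 0 0 0 1;0 0 0.18 0 0 0 1;0 0 0.22 0 0 0 1;0 0 0.25 0 0 0 1;0 0 0.25 0 0 0 1"}}

```text
clock: 18.92
ee_pos: [0.5492, 0.0452, 0.0551]
ee_rot: [[-0.997, 0.071, 0.0], [0.071, 0.997, -0.0], [-0.0, -0.0, -1.0]]
contact_force: [0.1, 0.0, 0.3]
gripper_width: 0.0001
grip_force: 0.2
```

```bash
python3 - <<'E'
from h import *
dk()
E
```

```text
dock TCP mm [ 0.4 69.1] z 55.1 F dock [0.1 0.  0.3] g 0.2 w 0.0001 t 18.925
```

{"name": "apply_moves", "arguments": {"series": "0 0 0.02 0 0 0 1;0 0 0.04 0 0 0 1;0 0 0.06 0 0 0 1;0 0 0.06 0 0 0 1"}}

```text
clock: 19.42
ee_pos: [0.5492, 0.0451, 0.0511]
ee_rot: [[-0.997, 0.072, 0.0], [0.072, 0.997, -0.0], [-0.0, -0.0, -1.0]]
contact_force: [-0.1, -1.0, -0.0]
gripper_width: -0.0002
grip_force: 0.0
```

```bash
python3 - <<'E'
from h import *
dk()
E
```

```text
dock TCP mm [ 0.5 69. ] z 51.1 F dock [-0. -1. -0.] g 0.0 w -0.0002 t 19.425
```

```bash
python3 - <<'E'
from h import *
packtop('4')
im=cv2.imread('pics/scene4.png')[130:240,230:350]; cv2.imwrite('pics/c5.png',cv2.resize(im,(654,600),interpolation=cv2.INTER_CUBIC))
print(pix('scene',get_obs()['ee_pos']-np.r_[0,0,.025]))
E
```

```text
scene 297 [31.7  0. ] [42.1 70.1] 88.7 z 0.07028040103392696
top 262 [26.8 -0.1] [69.5 40.3] 3.4 z 0.06982401495681351
(np.float64(294.77083308298046), np.float64(180.37988264778454))
```

View pics/c5.png

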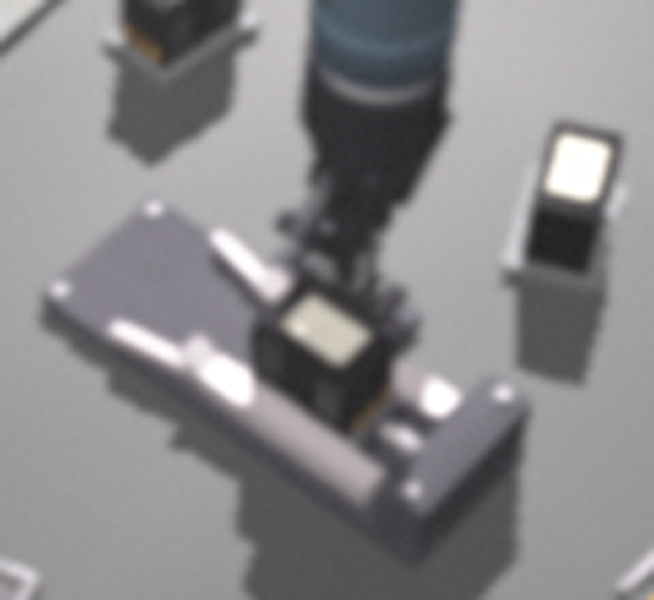

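{"name": "apply_moves", "arguments": {"series": "0 0 0.02 0 0 0 1;0 0 0.02 0 0 0 1;0 0 0.02 0 0 0 1"}}

```text
clock: 19.9
ee_pos: [0.5492, 0.0451, 0.0502]
ee_rot: [[-0.997, 0.072, 0.0], [0.072, 0.997, -0.0], [-0.0, -0.0, -1.0]]
contact_force: [-0.6, 0.5, 1.9]
gripper_width: -0.0002
grip_force: 1.1
```

```bash
python3 - <<'E'
from h import *
dk(); packtop('5')
E
```

```text
dock TCP mm [ 0.4 69. ] z 50.2 F dock [-0.6  0.5  1.9] g 1.1 w -0.0002 t 19.9
scene 292 [10.1  0.1] [71.6 42. ] 0.4 z 0.07047596615669442
top 266 [8.2 0.6] [69.5 39. ] 1.4 z 0.07003967692633126
```

{"name": "apply_moves", "arguments": {"series": "0 0 -0.5 0 0 0 1;0 0 -1.2 0 0 0 0;0 0 -1.5 0 0 0 -0.8;0 0 -1.5 0 0 0 -0.8;0 0 -1.5 0 0 0 -0.8"}}

```text
clock: 20.62
ee_pos: [0.5483, 0.0452, 0.139]
ee_rot: [[-0.997, 0.072, -0.002], [0.072, 0.997, -0.0], [0.002, -0.0, -1.0]]
contact_force: [-0.6, -0.1, -0.2]
gripper_width: 0.0725
grip_force: 0.0
```

```bash
python3 - <<'E'
from h import *
dk(); packtop('6'); mv(dw(.0085,0,.065),175.9)
E
```

```text
dock TCP mm [-0.4 69. ] z 139.0 F dock [-0.6 -0.2 -0.2] g 0.0 w 0.0725 t 20.625
scene 290 [10.2 -0.7] [69.9 44.2] 1.3 z 0.07041389341346516
top 236 [8.  1.1] [68.9 39.9] 2.5 z 0.07013094831426614
now [0.548  0.0452 0.1386] row [-0.16 -1.15  1.23] [-0.   -0.03 -0.  ] clock 20.725
```

{"name": "apply_moves", "arguments": {"series": "-0.16 -0.8 0 0 0 0 -0.8;-0.16 -1.15 0 0 0 0 -0.8;-0.16 -1.15 0 0 0 0 -0.8;-0.16 -1.15 0.6 0 0 0 -0.8;-0.16 -1.15 1.1 0 0 0 -0.8;-0.16 -1.15 1.21 0 0 0 -0.8;-0.16 -1.15 1.21 0 0 0 -0.8"}}

```text
clock: 21.6
ee_pos: [0.5534, -0.0237, 0.0674]
ee_rot: [[-0.997, 0.071, -0.001], [0.071, 0.997, 0.0], [0.001, 0.0, -1.0]]
contact_force: [0.5, -0.3, 1.3]
gripper_width: 0.0768
grip_force: 0.0
```

```bash
python3 - <<'E'
from h import *
dk()
E
```

```text
dock TCP mm [9.5 0.7] z 67.4 F dock [ 0.5 -0.2  1.3] g 0.0 w 0.0768 t 21.6
```

{"name": "apply_moves", "arguments": {"series": "0 -0.01 0.02 0 0 0 0.5;0 -0.01 0.02 0 0 0 0.5;0 -0.01 0.02 0 0 0 0.5;0 -0.01 0.02 0 0 0 0.5", "force": 30}}

```text
clock: 22.1
ee_pos: [0.5547, -0.0248, 0.0676]
ee_rot: [[-0.997, 0.071, 0.002], [0.071, 0.997, 0.0], [-0.002, 0.0, -1.0]]
contact_force: [-0.4, 2.6, 5.3]
gripper_width: 0.0395
grip_force: 31.6
```

```bash
python3 - <<'E'
from h import *
dk()
E
```

```text
dock TCP mm [10.9 -0.3] z 67.6 F dock [-0.5  2.6  5.3] g 31.6 w 0.0395 t 22.1
```

{"name": "apply_moves", "arguments": {"series": "0 0 -0.015 0 0 0 0.5;0.1 0 -0.015 0 0 0 0.5;0.2 0 -0.015 0 0 0 0.5;0.3 0 -0.015 0 0 0 0.5;0.4 0 -0.015 0 0 0 0.5;0.4 0 -0.015 0 0 0 0.5"}}

```text
clock: 22.85
ee_pos: [0.529, -0.0232, 0.0675]
ee_rot: [[-0.997, 0.072, -0.001], [0.072, 0.997, -0.0], [0.001, -0.0, -1.0]]
contact_force: [-0.5, -0.8, 5.3]
gripper_width: 0.0391
grip_force: 31.4
```

```bash
python3 - <<'E'
from h import *
dk()
E
```

```text
dock TCP mm [-14.8  -0.6] z 67.5 F dock [-0.4 -0.8  5.3] g 31.4 w 0.0391 t 22.85
```

{"name": "apply_moves", "arguments": {"series": "0.1 0.01 -0.01 0 0 0 0.5;0.25 0.01 -0.01 0 0 0 0.5;0.4 0.01 -0.01 0 0 0 0.5;0.55 0.01 -0.01 0 0 0 0.5;0.65 0.01 -0.01 0 0 0 0.5;0.65 0.01 -0.01 0 0 0 0.5"}}

```text
clock: 23.6
ee_pos: [0.489, -0.0196, 0.0677]
ee_rot: [[-0.997, 0.072, -0.003], [0.072, 0.997, 0.0], [0.003, -0.0, -1.0]]
contact_force: [-4.5, -0.2, 5.3]
gripper_width: 0.0396
grip_force: 31.3
```

```bash
python3 - <<'E'
from h import *
dk()
E
```

```text
dock TCP mm [-55.    0.2] z 67.7 F dock [-4.5 -0.5  5.3] g 31.3 w 0.0396 t 23.6
```

{"name": "apply_moves", "arguments": {"series": "0.1 0 -0.01 0 0 0 0.5;0.25 0 -0.01 0 0 0 0.5;0.4 0 -0.01 0 0 0 0.5;0.55 0 -0.01 0 0 0 0.5;0.58 0 -0.01 0 0 0 0.5;0.58 0 -0.01 0 0 0 0.5"}}

```text
clock: 24.35
ee_pos: [0.4563, -0.0174, 0.0686]
ee_rot: [[-0.997, 0.072, 0.0], [0.072, 0.997, -0.0], [-0.0, -0.0, -1.0]]
contact_force: [0.9, 0.7, -3.8]
gripper_width: 0.0397
grip_force: 30.6
```

```bash
python3 - <<'E'
from h import *
dk(); shot('scene','scene7'); z=np.load('pics/scene7.npz'); 
o=get_obs(); print(pix('scene',dw(-.048,.0,.02)),pix('scene',dw(-.035,.03,.034)))
cv2.imwrite('pics/c6.png',cv2.resize(cv2.imread('pics/scene7.png')[130:240,220:340],(654,600),interpolation=cv2.INTER_CUBIC))
E
```

```text
dock TCP mm [-87.8   0. ] z 68.6 F dock [ 0.9  0.7 -3.8] g 30.6 w 0.0397 t 24.35
(np.float64(267.9149698202916), np.float64(186.7113468172826)) (np.float64(277.7377953105636), np.float64(180.23347125134455))
```

View pics/c6.png

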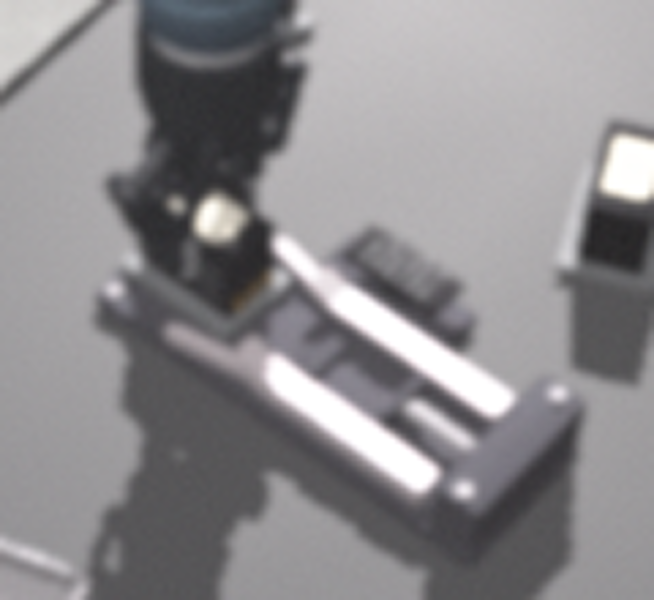

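{"name": "apply_moves", "arguments": {"series": "0 0 -0.5 0 0 0 0.5;0 0 -1.2 0 0 0 0.5;0 0 -1.3 0 0 0 0.5"}}

```text
clock: 24.78
ee_pos: [0.4591, -0.0178, 0.1493]
ee_rot: [[-0.997, 0.071, 0.007], [0.071, 0.997, -0.001], [-0.007, -0.001, -1.0]]
contact_force: [0.1, -0.1, -3.1]
gripper_width: 0.0395
grip_force: 32.0
```

```bash
python3 - <<'E'
from h import *
dk(); mv((.4737,-.2922,.13),194)
E
```

```text
dock TCP mm [-84.9  -0.2] z 149.3 F dock [ 0.1 -0.1 -3.1] g 32.0 w 0.0395 t 24.775
now [ 0.4591 -0.0178  0.1493] row [-0.57 -4.54  0.33] [-0.02  0.07 -3.62] clock 24.775
```

{"name": "apply_moves", "arguments": {"series": "-0.57 -4.54 0.1 0 0 -3.62 0.5;-0.57 -4.54 0.1 0 0 -3.62 0.5;-0.57 -4.54 0.1 0 0 -3.62 0.5;-0.57 -4.54 0.1 0 0 -3.62 0.5;-0.57 -4.54 0.3 0 0 -3.62 0.5;-0.57 -4.54 0.3 0 0 -3.62 0.5;-0.57 -4.54 0.3 0 0 -3.62 0.5"}}

```text
clock: 25.65
ee_pos: [0.4701, -0.2905, 0.1273]
ee_rot: [[-0.97, -0.242, -0.002], [-0.242, 0.97, 0.002], [0.001, 0.002, -1.0]]
contact_force: [-0.1, 0.9, -3.4]
gripper_width: 0.0396
grip_force: 32.5
```

```bash
python3 - <<'E'
from h import *
st(); mv((.4737,-.2922,.062),194)
E
```

```text
t 25.65 p [ 0.4701 -0.2905  0.1273] yaw -166.0 F [-0.05  0.9  -3.37] w 0.03963136775115707 g 32.484206557273865 j [-0.67  0.41 -0.22  0.95  0.   -0.91]
now [ 0.4701 -0.2905  0.1273] row [-0.05 -0.04  1.09] [ 0.03 -0.02 -0.  ] clock 25.65
```

{"name": "apply_moves", "arguments": {"series": "0 0 0.4 0 0 0 0.5;0 0 0.8 0 0 0 0.5;0 0 1 0 0 0 0.5;0 0 1.05 0 0 0 0.5;0 0 1.05 0 0 0 0.5"}}

```text
clock: 26.28
ee_pos: [0.4713, -0.2914, 0.0661]
ee_rot: [[-0.97, -0.242, 0.001], [-0.242, 0.97, -0.001], [-0.001, -0.001, -1.0]]
contact_force: [0.1, 0.8, -3.6]
gripper_width: 0.0398
grip_force: 32.5
```

```bash
python3 - <<'E'
from h import *
st()
E
```

```text
t 26.275 p [ 0.4713 -0.2914  0.0661] yaw -165.97 F [ 0.11  0.76 -3.62] w 0.039767511900654674 g 32.473082542419434 j [-0.67  0.47 -0.3   0.8  -0.   -0.91]
```

{"name": "apply_moves", "arguments": {"series": "0 0 0.03 0 0 0 0.5;0 0 0.06 0 0 0 0.5;0 0 0.08 0 0 0 0.5;0 0 0.08 0 0 0 0.5"}}

```text
clock: 26.78
ee_pos: [0.4707, -0.2915, 0.0606]
ee_rot: [[-0.97, -0.242, -0.0], [-0.242, 0.97, 0.0], [0.0, 0.0, -1.0]]
contact_force: [0.5, -0.5, -3.6]
gripper_width: 0.0396
grip_force: 32.5
```

```bash
python3 - <<'E'
from h import *
st()
E
```

```text
t 26.775 p [ 0.4707 -0.2915  0.0606] yaw -166.01 F [ 0.54 -0.46 -3.64] w 0.039609524480957926 g 32.47283220291138 j [-0.67  0.47 -0.31  0.79 -0.   -0.91]
```

{"name": "apply_moves", "arguments": {"series": "0 0 0.02 0 0 0 0.5;0 0 0.03 0 0 0 0.5;0 0 0.03 0 0 0 0.5"}}

```text
clock: 27.15
ee_pos: [0.4708, -0.2916, 0.0596]
ee_rot: [[-0.97, -0.242, 0.0], [-0.242, 0.97, -0.0], [-0.0, -0.001, -1.0]]
contact_force: [-2.9, 0.8, 4.9]
gripper_width: 0.0394
grip_force: 33.5
```

```bash
python3 - <<'E'
from h import *
st()
E
```

```text
t 27.15 p [ 0.4708 -0.2916  0.0596] yaw -166.01 F [-2.9   0.85  4.88] w 0.03937238421829722 g 33.48998308181763 j [-0.67  0.47 -0.31  0.79 -0.   -0.91]
```

{"name": "apply_moves", "arguments": {"series": "0 0 0 0 0 0 -0.6;0 0 0 0 0 0 -0.6;0 0 0 0 0 0 -0.6;0 0 -0.5 0 0 0 -0.6;0 0 -1.2 0 0 0 -0.6;0 0 -2 0 0 0 -0.6;0 0 -2.5 0 0 0 -0.6;0 0 -2.5 0 0 0 -0.6"}}

```text
clock: 28.15
ee_pos: [0.4725, -0.2928, 0.2118]
ee_rot: [[-0.97, -0.242, 0.005], [-0.242, 0.97, -0.004], [-0.004, -0.005, -1.0]]
contact_force: [0.2, 0.8, -0.1]
gripper_width: 0.068
grip_force: 0.0
```

```bash
python3 - <<'E'
from h import *
st()
for n in('scene','top'):
    p,d=shot(n,n+'9'); W=world(n,d); X,Y,Z=W[...,0],W[...,1],W[...,2]
    m=(np.hypot(X-.472,Y+.291)<.06)&(Z>.05)&(Z<.08)&(d>0)
    if m.sum()<20: print(n,m.sum()); continue
    R=cv2.minAreaRect((W[m][:,:2]*1000).astype(np.float32)); P=W[m]
    c=np.linalg.lstsq(np.c_[P[:,:2],np.ones(len(P))],P[:,2],rcond=None)[0]
    print(n,np.round(R[0],1),np.round(R[1],1),round(R[2],1),'z',np.median(P[:,2]),'tilt',c[:2])
    for q in('oiler','driver','jar'): print(q,[np.round(r['xyz'],3) for r in boxes_of(n,q)][:1])
E
```

```text
t 28.15 p [ 0.4725 -0.2928  0.2118] yaw -166.0 F [ 0.15  0.79 -0.08] w 0.06801211833692103 g 0.0 j [-0.67  0.35 -0.08  1.14 -0.   -0.91]
scene [ 470.4 -292. ] [69.1 42.3] 14.0 z 0.062304594615856086 tilt [-0.04454061  0.07502717]
oiler [array([0.715, 0.234, 0.055])]
driver [array([ 0.735, -0.321,  0.024])]
jar [array([0.683, 0.34 , 0.048])]
top [ 468.7 -290.8] [69.3 41.1] 13.8 z 0.06209110109743671 tilt [ 0.00914569 -0.04499812]
oiler [array([0.702, 0.23 , 0.064])]
driver [array([ 0.727, -0.314,  0.025])]
jar [array([0.676, 0.343, 0.064])]
```

```bash
python3 -c "
from cell import *
print(job_done())"
```

```text
the job is handed in; nothing more can be done
None
```

The job is handed in. The pack clicked into the dock and the catch held it alone. The paddle then released it, and it now stands in the steel tray with its top at 62 mm, the height expected if it is flat on the tray floor. The highest wrist force reading while pushing it in was about 15 N along the rail, and the oil bottle, screwdriver and jar had not moved measurably.

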